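# Stow the sample boxes in the child-resistant tub

## Task

Put the sample boxes away in the safety tub: press its child-resistant cap down and turn it counter-clockwise to open it, lay the cap on the table, pull the drawer right out to its stop, and put every sample box from the drawer into the tub. Then push the drawer fully shut and set the cap back level over the tub's mouth (it need not be locked). The round brass weight stays in the drawer, and everything else on the table stays where it is.

Things in the scene. Friction and masses are not known exactly. Their poses are not given: they have to be found in the camera images.
- tub: white child-resistant plastic tub, upright, strapped fast to the table. Body 80 mm across, 60 mm high, floor 6 mm thick; a steel foot bar, 124 mm long and 8 mm high, lies along its y. Above the body is a neck 49 mm across with bayonet teeth reaching out to 56 mm across, 74 to 84 mm above the table; the pattern repeats every 120 degrees. Origin: centre of its underside, on the table; z up.
- tub_mouth (a point): centre of the tub's open round mouth, at its rim, 88 mm above the table; the mouth is 42.6 mm wide.
- cap_mid (a point): white ribbed push-and-turn cap, hollow below, 65 mm across, 28 mm high, 40 g; a thin grey bar on its top lies along its x. Point: on its axis, 14 mm above its lower edge; z up. Locked on the tub at the start: lower edge 74 mm above the table, x axis along the tub's x. Put back, its edge rests at 74 mm (lugs in the gaps, as when just opened) or 84 mm (on the teeth), with 2 mm of play.
- tub_spring (a joint): press of the spring collar under the cap: 0 up, 0.009 m bottomed. It pushes the cap up with 6 N at 0, 12 N at 5 mm, 17 N at 9 mm. To open, press the cap down 5 to 8 mm and, held down, turn it counter-clockwise seen from above by about 55 degrees (45 to 75); let up, it then lifts straight off. Unpressed, or turned under 42 degrees, it stays caught; clockwise it meets a stop.
- cabinet_front (a point): middle of the front top edge of a low grey one-drawer cabinet fixed on the table, 260 mm deep, 320 mm wide, 85 mm high; its front faces its -x side, towards the robot; the cabinet reaches 260 mm from here along this point's +x and 160 mm to either side along y. Point 85 mm above the table.
- drawer (a joint): how far the drawer is out: 0 = shut, 0.17 m = out at its stop. It slides along the cabinet's -x, with about 2 N of friction, and stays where it is left.
- drawer_handle (a point): middle of the drawer's steel bar handle, a round bar 10 mm thick and 100 mm long along the cabinet's y, 40 mm in front of the drawer's face and 55 mm above the table (30 mm below the cabinet's top); moves with the drawer. The space above and below the bar is free.
- drawer_in (a point): point on the drawer's inner floor at the middle of its front wall's inner side, 14 mm above the table; moves with the drawer, axes as the cabinet's. Inside, the drawer reaches 233 mm back from here (+x) and 143 mm to either side (y). Its front wall stands 75 mm and its side and back walls 40 mm above the table.
- puck_center (a point): round brass weight in the drawer, 26 mm across, 16 mm high, 70 g; it is to stay in the drawer. Point: its centre.
- box0_c (a point): small sample box, black below and clear above, 20 x 26 x 16 mm (its x, y, z), about 25 g, standing on the drawer's floor at the start; all sample boxes are alike; may be absent. Point: its centre.
- box1_c (a point): small sample box, black below and clear above, 20 x 26 x 16 mm (its x, y, z), about 25 g, standing on the drawer's floor at the start; all sample boxes are alike; may be absent. Point: its centre.
- box2_c (a point): small sample box, black below and clear above, 20 x 26 x 16 mm (its x, y, z), about 25 g, standing on the drawer's floor at the start; all sample boxes are alike; may be absent. Point: its centre.
- box3_c (a point): small sample box, black below and clear above, 20 x 26 x 16 mm (its x, y, z), about 25 g, standing on the drawer's floor at the start; all sample boxes are alike; may be absent. Point: its centre.
- wafer_case: flat round wafer case, 72 mm across, 12 mm high; bystander; origin: centre of its underside
- phone: mobile phone lying flat, 152 x 74 x 9 mm (long side along its x); bystander; origin: centre of its underside
- vial: small round amber jar with black lid, 44 mm across, 90 mm high; bystander; origin: centre of its underside
- driver: screwdriver lying along its own x, 170 mm long; bystander
- tip_tray: open plastic tray 80 x 110 x 25 mm with six cells; bystander; origin: centre of its underside
- post: short steel optics post on a 32 mm foot, 68 mm high; bystander; origin: centre of its underside
Not all that is in view belongs to the job. Of the things like the part that bears cap_mid, leave any that is turquoise; of the rest the smaller one is meant.

How it is judged:
By the outcome, as a careful person would: the job done as asked, in the order asked, and still so for the second after the job is handed in, with the robot touching nothing.
Of box0, box1, box2, box3 only 3 to 4 are there at a start; the rules pass over those that are not, and their reading is None.
At some moment in a run one of box0, box1, box2, box3 may be knocked a few centimetres aside while the robot is not near it.
Once in a run the grip may slacken for a moment while it holds something.
It also fails if it takes over 208 s, if anything falls off the work surface, if the arm or the gripper's body presses on something with over 40 N, if the wrist force passes 120 N, or if a joint passes its speed limit or range.

## Robot

A 7-joint arm with a two-finger parallel gripper is mounted at the origin on the work surface. World frame = base frame: x ahead of the robot, y to its left, z up, the work surface at z = 0. Lengths are in m, angles in rad, forces in N, time in s.
With the tool pointing down it reaches from about 0.375 to 0.925 m from the base axis. Payload 3.1 kg.
Tool frame: the origin (TCP) lies between the finger pads; the fingertips stand 19 mm ahead of it and the grasp point (between the pads) is the TCP; z points along the fingers, y is the line along which they close (so a half turn about z gives the same grasp; the last joint's range is limited). The gripper opens to 85 mm and grips with 20 to 120 N. Pads are 22 mm wide; open, the fingers measure 114 mm over their backs; the gripper's body (76 mm by 85 mm) begins 54 mm behind the grasp point. The pads swing forward as they close: fully open they stand 13 mm farther back than shut.
Start: joints at [-1.24, 0.383, 0.044, 1.598, -0.018, 1.161, -0.05], TCP at [0.27, 0.591, 0.25] pointing down, gripper open.
Joint ranges: [-2.61, 2.61], [-0.41, 2.15], [-1.48, 1.57], [0, 2.5], [-1.57, 4.71], [0.05, 1.97], [-2.85, 2.85]. Speed limits (rad/s): [2.79, 2.79, 3.14, 3.14, 3.14, 3.14, 3.14].

## Interface

Orientations are given as a unit quaternion [x, y, z, w].
In Python, from bench import move_ptp, movel, move_j, move_gripper, pause, inverse_kinematics, read_camera, camera_params, MotionError, sign_off, look_for, tip_of, read_time_s, read_qpos, read_joint_vel, read_effort, read_eef_pos, read_tcp_rot, read_ft_force, read_ft_torque, read_finger_gap, read_grasp_force gives the robot as it stands. Calls block until the motion is done:
- move_ptp(position, orientation): joint-space move of the TCP to a pose.
- movel(position, orientation=None, speed=0.15): straight line of the TCP; orientation=None keeps the orientation; speed is the mean speed in m/s.
- move_j(angles): joint-space move.
- move_gripper(opening, effort=None): finger opening in m; effort is the grip in N (None keeps the last); returns when the fingers have stopped.
- pause(seconds).
- inverse_kinematics(position, orientation): joint angles nearest the present ones, or None.
- read_camera(name): name is "side" or "top"; returns the picture (400x640x3 uint8, red, green, blue); there is no depth.
- camera_params(name): a dict with "K" (3x3 intrinsics, pixels), "camera_from_world" (4x4, takes a point from world to camera coordinates). Camera axes: x right, y down, z forward; pixel columns grow to the right and rows downward; lengths in m; the calibration is good to about 2 mm. A picture is of the moment at which its call begins. camera_params takes no time and is no camera call.
A pose or a line that the arm cannot do raises MotionError and nothing moves.
- sign_off(): hands the job in; it is judged then, once.
Trained networks look in the newest picture that a camera, given by its name, has taken for a name from the list of things; names that differ only in an ending like _2 or _b are one class to them, and where a whole thing is asked for, a point or a joint stands for the part that bears it (a point fixed in the world has none). Each returns a list of dicts, best first, with "confidence" (0 to 1); they miss things now and then, are a little off and sometimes report something else, mostly with a low value. They report only what shows in the picture. A call takes as long as a camera call. They do not tell look-alikes from the thing itself.
- look_for(camera, name): "at" ([column, row] in pixels, amid what is visible of it).
- tip_of(camera, name): "at" ([column, row] in pixels: a listed point, or the origin of a listed thing).
Readings, each from a call of its own:
- read_time_s(): time.
- read_qpos(): joint angles.
- read_joint_vel(): joint speeds.
- read_effort(): joint torques, N m.
- read_eef_pos(): TCP position.
- read_tcp_rot(): TCP orientation.
- read_ft_force(): force on the tool from outside, world axes, zero at the start.
- read_ft_torque(): the same for the moment, N m.
- read_finger_gap(): finger opening in m.
- read_grasp_force(): force on a finger pad.
Only numpy, scipy, OpenCV 4.12 (cv2) and the standard library are available. Lean on these libraries where they do the work, as an engineer would, in place of code of your own. Each camera call takes 0.05 s, during which the arm holds its last target. There are 200 camera calls.

## Working session

There is one attempt and no reset: what is moved stays moved. The work goes in short steps, each a Python script; the robot and the scene stay as the last script left them, time stands still between calls to the robot, and variables do not carry over. Pictures are saved under pics/ and viewed, at most 14 in all, crops included, and the job is handed in when it is done.

```bash
mkdir -p pics; ls; cat > h.py <<'E'
import numpy as np, cv2
from bench import *
from scipy.spatial.transform import Rotation as R
def snap(cam,fn=None,crop=None,scale=1):
    im=read_camera(cam)
    if fn:
        o=im
        if crop: o=im[crop[1]:crop[3],crop[0]:crop[2]]
        if scale!=1: o=cv2.resize(o,None,fx=scale,fy=scale,interpolation=cv2.INTER_CUBIC)
        cv2.imwrite('pics/'+fn,o[:,:,::-1])
    return im
def ray(cam,uv):
    p=camera_params(cam);T=p['camera_from_world'];Rm=T[:3,:3];t=T[:3,3]
    d=Rm.T@np.linalg.solve(p['K'],[uv[0],uv[1],1.]);return -Rm.T@t,d
def atz(cam,uv,z):
    c,d=ray(cam,uv);return c+d*(z-c[2])/d[2]
def proj(cam,P):
    p=camera_params(cam);q=p['camera_from_world']@np.r_[P,1];q=p['K']@q[:3];return q[:2]/q[2]
def tri(uv1,uv2):
    a,u=ray('top',uv1);b,v=ray('side',uv2);u=u/np.linalg.norm(u);v=v/np.linalg.norm(v)
    s=np.linalg.lstsq(np.c_[u,-v],b-a,rcond=None)[0];return (a+s[0]*u+b+s[1]*v)/2
def down(yaw):  # tool down; tool y axis (closing) at angle yaw in world
    y=np.array([np.cos(yaw),np.sin(yaw),0]);z=np.array([0,0,-1.]);x=np.cross(y,z)
    return R.from_matrix(np.c_[x,y,z]).as_quat()
E
python3 - <<'E'
from h import *
snap('top','t0.png');snap('side','s0.png')
np.set_printoptions(precision=4,suppress=True)
print(read_tcp_rot(),read_time_s())
for c in('top','side'):
    a,d=ray(c,(320,200));print(c,a,d,camera_params(c)['K'][0,0])
    for n in['tub','tub_mouth','cap_mid','cabinet_front','drawer_handle','drawer_in','wafer_case','phone','vial','driver','tip_tray','post']:
        print(n,[(np.round(r['at']).tolist(),round(r['confidence'],2)) for r in tip_of(c,n)])
E
```

```text
pics
[ 0.2128  0.9771 -0.0012 -0.0002] 0.1
top [ 0.3467 -0.0681  1.3127] [ 0.158  -0.005  -0.9875] 495.50202348433135
tub [([371.0, 190.0], 0.63)]
tub_mouth [([378.0, 184.0], 0.94)]
cap_mid [([382.0, 124.0], 0.92), ([214.0, 161.0], 0.68), ([376.0, 183.0], 0.58), ([317.0, 189.0], 0.56)]
cabinet_front [([212.0, 158.0], 0.64)]
drawer_handle [([222.0, 184.0], 0.78)]
drawer_in [([221.0, 172.0], 0.72)]
wafer_case [([330.0, 240.0], 0.89)]
phone [([331.0, 127.0], 0.62)]
vial [([440.0, 168.0], 0.88)]
driver [([374.0, 284.0], 0.69), ([329.0, 125.0], 0.34)]
tip_tray [([173.0, 278.0], 0.64)]
post [([453.0, 249.0], 0.59)]
side [ 0.1096 -0.813   0.6844] [ 0.3963  0.7139 -0.5774] 378.3471275320504
tub [([368.0, 245.0], 0.81), ([227.0, 181.0], 0.68)]
tub_mouth [([368.0, 218.0], 0.57)]
cap_mid [([369.0, 218.0], 0.95), ([429.0, 226.0], 0.89), ([368.0, 243.0], 0.68), ([339.0, 215.0], 0.66), ([281.0, 286.0], 0.63), ([319.0, 147.0], 0.45)]
cabinet_front [([316.0, 149.0], 0.7), ([367.0, 220.0], 0.56)]
drawer_handle [([298.0, 165.0], 0.81)]
drawer_in [([316.0, 168.0], 0.85), ([366.0, 247.0], 0.73)]
wafer_case [([302.0, 235.0], 0.77)]
phone [([392.0, 206.0], 0.75), ([317.0, 149.0], 0.32)]
vial [([435.0, 286.0], 0.83)]
driver [([281.0, 286.0], 0.77)]
tip_tray [([226.0, 180.0], 0.62)]
post [([361.0, 334.0], 0.82)]
```

View pics/t0.png

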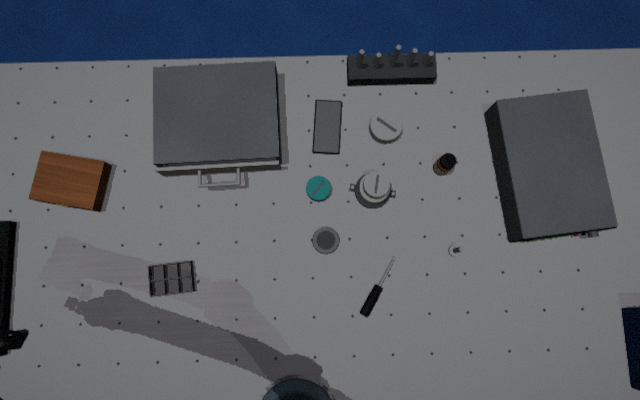

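View pics/s0.png

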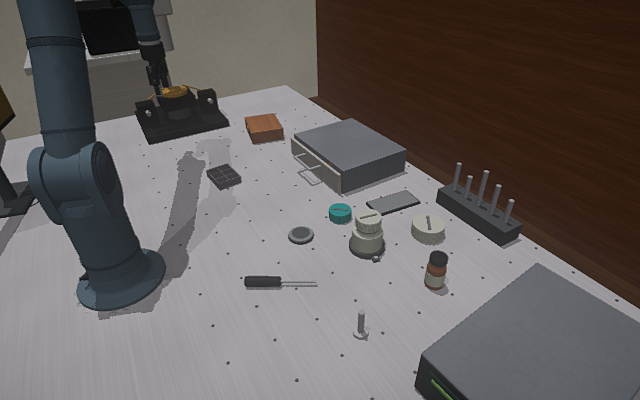

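The top view shows three cap look-alikes. Turquoise is at (319,189) and must be left. A white cap lies on the table at (386,126), and a white cap sits on the tub at (376,183). I choose the one on the tub, since it is white, smaller and locked on. I'll check it in a close crop.

```bash
python3 - <<'E'
from h import *
np.set_printoptions(precision=4,suppress=True)
a=snap('top');b=snap('side')
A=cv2.resize(a[100:220,300:420],(600,600),interpolation=cv2.INTER_CUBIC)
cv2.imwrite('pics/crop1.png',A[:,:,::-1])
B=cv2.resize(b[140:270,280:450],(785,600),interpolation=cv2.INTER_CUBIC)
cv2.imwrite('pics/crop2.png',B[:,:,::-1])
print('mouth tri',tri((377,183.5),(368,218)))
print('top at .102',atz('top',(376.5,183),.102), 'side',atz('side',(369,214),.102))
print('h',tri((222,184),(298,165)),atz('top',(222,184),.055))
print('cf',atz('top',(212,158),.085),atz('side',(316,149),.085))
for n,uv,z in [('wafer',(326,240),.012),('phone',(328,127),.009),('vial',(446,162),.09),('post',(455,249),.05),('turq',(319,189),.028),('white2',(386,128),.03),('driver',(374,284),.01),('tray',(173,278),.0),('cabR front',(281,165),.085),('cabL front',(154,168),.085),('cabbackR',(276,63),.085),('cabbackL',(153,68),.085)]: print(n,atz('top',uv,z))
E
```

```text
mouth tri [ 0.578  -0.2174  0.0964]
top at .102 [ 0.5793 -0.216   0.102 ] side [ 0.5842 -0.2108  0.102 ]
h [0.5897 0.1804 0.0526] [0.5969 0.1772 0.055 ]
cf [0.6589 0.1969 0.085 ] [0.6589 0.1951 0.085 ]
wafer [ 0.4481 -0.0873  0.012 ]
phone [ 0.7564 -0.1022  0.009 ]
vial [ 0.6308 -0.3963  0.09  ]
post [ 0.4127 -0.4142  0.05  ]
turq [ 0.5817 -0.0727  0.028 ]
white2 [ 0.7428 -0.2574  0.03  ]
driver [ 0.3306 -0.2083  0.01  ]
tray [0.3615 0.3148 0.    ]
cabR front [0.6358 0.0221 0.085 ]
cabL front [0.637  0.3431 0.085 ]
cabbackR [0.9105 0.0308 0.085 ]
cabbackL [0.9051 0.3524 0.085 ]
```

View pics/crop1.png

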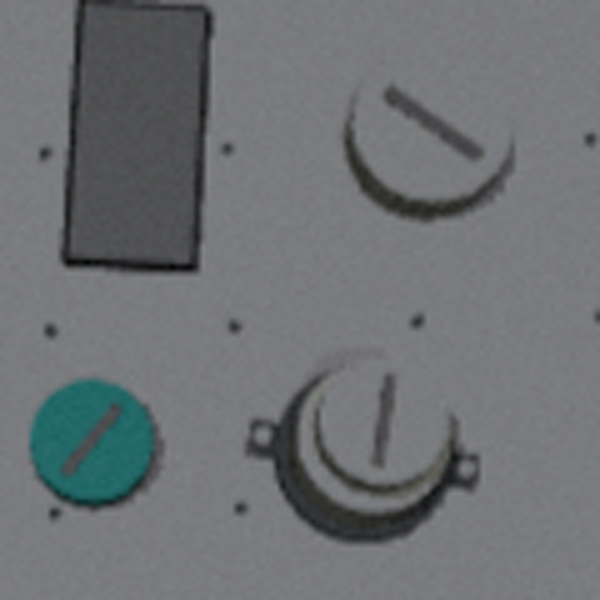

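View pics/crop2.png

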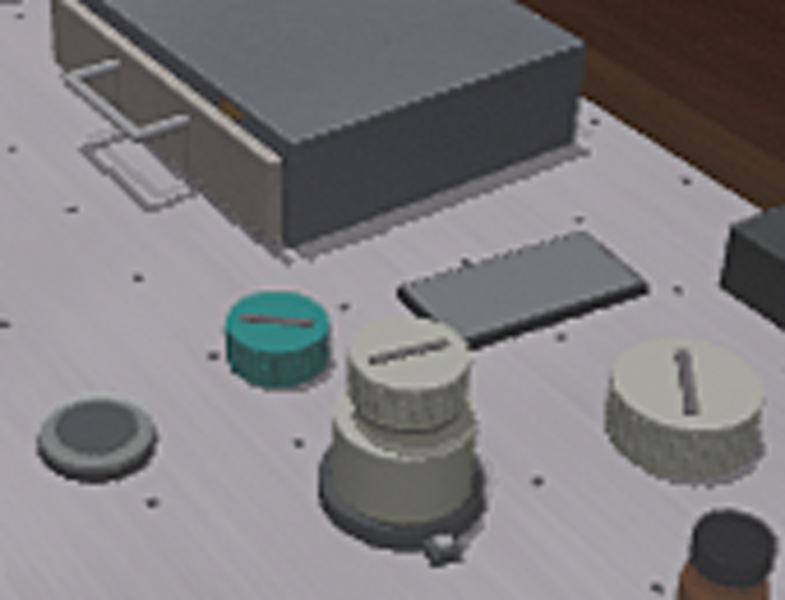

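The crop confirms it. The tub's cap has its top at top px (377,184) with its bar nearly along x, and the foot-bar ends are at (352.4,187.6) and (393.4,194). The free white cap at (386,128) is clearly larger. Next I'll compute the pose and grip the cap.

```bash
python3 - <<'E'
from h import *
np.set_printoptions(precision=4,suppress=True)
L=atz('top',(352.4,187.6),.006);Rr=atz('top',(393.4,194),.006)
print('foot',L,Rr,(L+Rr)/2,np.linalg.norm(L-Rr),'yaw',np.degrees(np.arctan2(-(L-Rr)[0],(L-Rr)[1])))
a=atz('top',(377.8,175.6),.102);b=atz('top',(375.8,192.4),.102);d=a-b
print('bar yaw',np.degrees(np.arctan2(d[1],d[0])),(a+b)/2)
print('captop',atz('top',(377,184),.102),atz('side',(368.4,216.5),.102))
# cap outline ellipse fit by threshold in side? skip
P=[.578,-.217]
for yaw in range(-180,180,30):
    r=np.radians(yaw)
    qs=[inverse_kinematics([*P,.094],down(r+np.radians(k))) for k in (0,60)]
    print(yaw,[None if q is None else np.round(np.array(q)[[0,4,6]],2) for q in qs])
E
```

```text
foot [ 0.587  -0.1625  0.006 ] [ 0.5664 -0.2716  0.006 ] [ 0.5767 -0.2171  0.006 ] 0.11106349930027863 yaw -10.649986971906996
bar yaw -9.3423244609704 [ 0.5768 -0.2167  0.102 ]
captop [ 0.5767 -0.2171  0.102 ] [ 0.5769 -0.2183  0.102 ]
-180 [array([-0.6 , -1.13, -2.03]), array([-0.52, -0.89, -1.12])]
-150 [array([-0.6 , -1.13, -1.5 ]), array([-0.45, -0.75, -0.7 ])]
-120 [array([-0.52, -0.89, -1.12]), array([-0.44, -0.74, -0.18])]
-90 [array([-0.45, -0.75, -0.7 ]), array([-0.43, -0.72,  0.33])]
-60 [array([-0.44, -0.74, -0.18]), array([-0.42, -0.71,  0.84])]
-30 [array([-0.43, -0.72,  0.33]), array([-0.44, -0.73,  1.39])]
0 [array([-0.42, -0.71,  0.84]), array([-0.35, -0.61,  1.82])]
30 [array([-0.44, -0.73,  1.39]), array([-0.22, -0.45,  2.22])]
60 [array([-0.35, -0.61,  1.82]), array([-0.19, -0.42,  2.72])]
90 [array([-0.22, -0.45,  2.22]), array([1.17, 0.95, 2.26])]
120 [array([-0.19, -0.42,  2.72]), array([-0.6 , -1.13, -2.03])]
150 [array([1.17, 0.95, 2.26]), array([-0.6 , -1.13, -1.5 ])]
```

```bash
python3 - <<'E'
from h import *
np.set_printoptions(precision=3,suppress=True)
P=np.array([.5768,-.2177]);y0=np.radians(-60)
move_gripper(.085,60)
move_ptp([*P,.20],down(y0)); print('q',read_qpos(),read_ft_force())
movel([*P,.094],speed=.1); print('f',read_ft_force())
move_gripper(.05,60); print('gap',read_finger_gap(),read_grasp_force(),read_ft_force(),read_eef_pos(),read_time_s())
for dz in (.002,.004,.006,.0068):
    movel([*P,.094-dz],speed=.02); print(dz,read_ft_force(),read_eef_pos(),read_finger_gap())
E
```

```text
q [-0.456  0.548  0.993  1.763 -0.509  1.113 -0.341] [0.444 0.129 0.657]
f [ 0.033 -0.197 -0.598]
gap 0.06459508845930782 64.4355170801282 [-1.459  1.154  5.579] [ 0.577 -0.218  0.095] 6.1917
0.002 [-1.863  0.178  7.162] [ 0.577 -0.218  0.094] 0.0641268324361445
0.004 [-3.309  2.287  8.906] [ 0.577 -0.218  0.092] 0.0642880772962856
0.006 [-2.317  2.051 11.123] [ 0.577 -0.218  0.09 ] 0.06452795052001348
0.0068 [-3.067  2.293 11.381] [ 0.577 -0.218  0.09 ] 0.06426089297786121
```

```bash
python3 - <<'E'
from h import *
np.set_printoptions(precision=4,suppress=True)
P=np.array([.5768,-.2177]);y0=np.radians(-60)
z=.0872
for _ in range(10):
    pause(.2); f=read_ft_force(); print(z,f,read_eef_pos())
    if f[2]>13.6: break
    z-=.0008; movel([*P,z],speed=.02)
for k in range(5,57,4):
    movel([*P,z],down(y0+np.radians(min(k,56))),speed=.05)
    if k%12==5: print(k,read_ft_force(),read_ft_torque(),read_eef_pos(),read_finger_gap())
movel([*P,z],down(y0+np.radians(56)),speed=.05); pause(.3)
R_=R.from_quat(read_tcp_rot()).as_matrix(); print('yaw',np.degrees(np.arctan2(R_[1,1],R_[0,1])),read_ft_force(),read_ft_torque(),read_time_s())
snap('top','t1.png',(300,120,460,240),5)
E
```

```text
0.0872 [-3.4525  2.0821 11.7844] [ 0.5775 -0.2179  0.0899]
0.0864 [-3.5298  2.2878 13.1723] [ 0.5775 -0.2179  0.0893]
0.08560000000000001 [-4.1536  2.2626 13.5218] [ 0.5775 -0.2179  0.0886]
0.08480000000000001 [-5.3225  3.2751 15.3656] [ 0.5775 -0.2179  0.088 ]
5 [-3.5305  3.2914 13.7793] [0.727  0.7252 0.28  ] [ 0.5783 -0.2173  0.088 ] 0.06442394831332973
17 [-2.5946  3.6662 13.2889] [0.9018 0.7311 0.2781] [ 0.5786 -0.2166  0.088 ] 0.06426825434416894
29 [-2.0712  3.9305 13.389 ] [0.9205 0.6793 0.247 ] [ 0.5788 -0.2166  0.088 ] 0.06430925735635575
41 [-2.467   4.1158 13.8394] [0.9144 0.77   0.2644] [ 0.5782 -0.2163  0.0878] 0.06429172222442948
53 [-3.8875  3.4734 13.1705] [0.8814 0.8546 0.2393] [ 0.5782 -0.2162  0.0879] 0.06463349162581823
yaw -3.9007974140493133 [-3.4172  3.7841 13.5866] [0.9552 0.8556 0.1281] 12.5417
```

```bash
python3 - <<'E'
from h import *
np.set_printoptions(precision=4,suppress=True)
P=np.array([.5768,-.2177])
for z in (.090,.094,.097,.100,.106):
    movel([*P,z],speed=.03);pause(.1);f=read_ft_force();print(z,f,read_eef_pos()[2],read_finger_gap())
    if f[2]<-12: print('caught');break
else:
    movel([*P,.15],speed=.1);print(read_ft_force(),read_finger_gap())
    snap('top','t2.png',(300,120,460,240),5)
E
```

```text
0.09 [-1.7591  3.9009 10.2655] 0.09256396058381411 0.06471575881220185
0.094 [-0.5399  2.0424  6.7234] 0.09506951309265145 0.06476331877143053
0.097 [ 0.6887 -0.1634 -0.6503] 0.0964857781805437 0.06451746794470041
0.1 [ 0.0045  0.9134 -0.222 ] 0.09987580252943035 0.06436467884755959
0.106 [-0.2519 -0.4663  0.5277] 0.10610459271669842 0.06438843115135474
[ 0.4611  0.3391 -0.9315] 0.06440496362807102
```

```bash
python3 - <<'E'
from h import *
np.set_printoptions(precision=4,suppress=True)
q=down(np.radians(-4)); C=np.array([.50,-.32])
movel([*C,.15],q,speed=.2); movel([*C,.04],speed=.15)
for z in np.arange(.026,.0155,-.0015):
    movel([*C,z],speed=.02);pause(.1);f=read_ft_force()
    if f[2]>2.5: break
print('placed',z,read_eef_pos(),f,read_finger_gap())
move_gripper(.085); movel([*C,.16],speed=.2)
print(read_ft_force(),read_time_s())
move_ptp([.45,.0,.30],q)
a=snap('top','t3.png',(140,40,300,200),3.75)
b=snap('side','s3.png',(270,130,470,280),4)
print(look_for('side','cap_mid'))
print([(n['at'],n['confidence']) for n in tip_of('top','drawer_handle')])
E
```

```text
placed 0.019999999999999993 [ 0.5003 -0.3203  0.0216] [-2.8032  1.5948  9.925 ] 0.06415750782406957
[ 0.254   0.1761 -0.5159] 20.4083
[{'at': [339.9, 214.0], 'confidence': 0.85}, {'at': [430.0, 226.9], 'confidence': 0.73}, {'at': [364.1, 279.0], 'confidence': 0.6}]
[([218.7, 182.9], 0.82), ([220.5, 170.1], 0.69)]
```

View pics/t3.png

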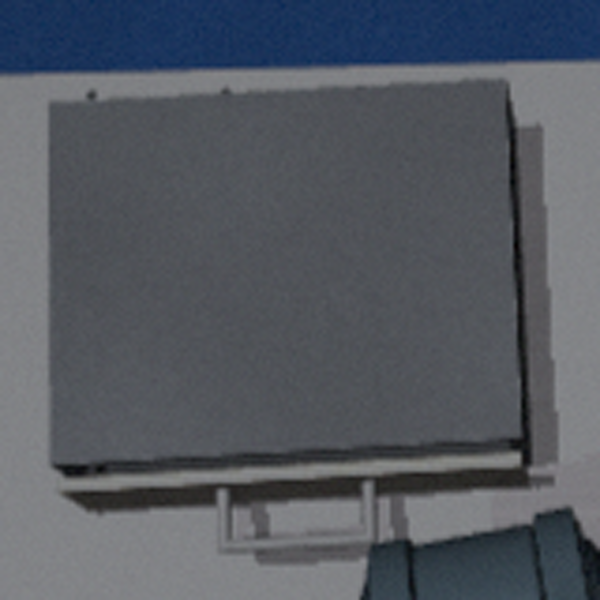

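View pics/s3.png

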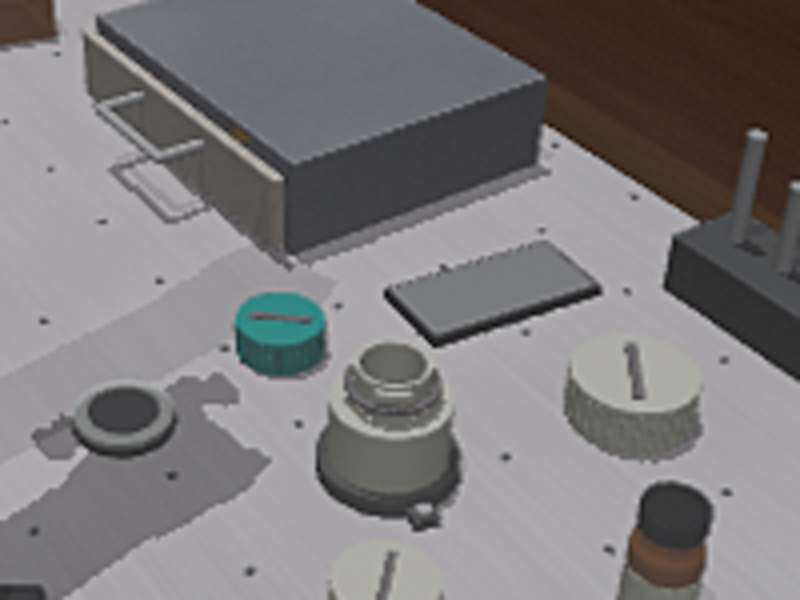

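The tub is now open with its neck at side px (368,217), and the cap stands upright on the table at about (365,278). The handle bar runs from top px (199.2,185.9) to (239.2,183.2). Now the drawer.

```bash
python3 - <<'E'
from h import *
np.set_printoptions(precision=4,suppress=True)
L=atz('top',(199.2,185.5),.057);Rr=atz('top',(239.2,182.8),.057);h=(L+Rr)/2
d=L-Rr;y1=np.arctan2(-d[0],d[1]);print(h,np.linalg.norm(d),np.degrees(y1))
L=atz('top',(153.9,164),.085);Rr=atz('top',(279.2,156.8),.085);d=L-Rr;y2=np.arctan2(-d[0],d[1]);print((L+Rr)/2,np.linalg.norm(d),np.degrees(y2))
yaw=y2; u=np.array([np.cos(yaw),np.sin(yaw)])
q=down(yaw); 
for k in (0,np.pi):
    print([None if (s:=inverse_kinematics([*(h[:2]-u*t),.057],down(yaw+k))) is None else np.round(s,2) for t in (0,.17)])
np.savez('cab.npz',h=h,u=u,yaw=yaw,front=(L+Rr)/2)
E
```

```text
[0.5963 0.1839 0.057 ] 0.10289884951881033 2.3285918185132486
[0.6524 0.185  0.085 ] 0.31748055286546 1.7891723180699062
[array([-0.91,  0.68,  0.72,  1.81, -0.57,  0.87,  0.11]), array([-1.02,  0.37,  0.6 ,  2.2 , -0.35,  0.66, -0.14])]
[array([ 0.5 ,  1.03, -1.25,  1.74,  1.05,  1.21,  2.11]), array([ 0.56,  0.73, -1.24,  2.13,  0.89,  0.96,  1.98])]
```

```bash
python3 - <<'E'
from h import *
np.set_printoptions(precision=4,suppress=True)
c=np.load('cab.npz');h=c['h'][:2];u=c['u'];q=down(float(c['yaw']))
move_gripper(.032,50)
move_ptp([*h,.15],q); movel([*h,.057],speed=.12); print(read_ft_force())
move_gripper(.0,50); print('gap',read_finger_gap(),read_ft_force(),read_eef_pos())
for t in (.04,.10,.15,.165,.169,.173):
    movel([*(h-u*t),.057],speed=.1 if t<.16 else .03); f=read_ft_force();print(t,f,read_eef_pos(),read_finger_gap())
    if abs(f[0])>15: break
move_gripper(.032)
e=read_eef_pos();print('end',e)
movel([*e[:2],.16],speed=.2)
np.save('hend.npy',e)
move_ptp([.45,-.12,.32],q)
print(read_time_s())
snap('top','t4.png',(140,80,300,210),4.6);snap('side','s4.png',(200,110,360,230),5)
for cam in('top','side'):
    for n in('box0_c','puck_center','drawer_in','drawer_handle'):
        print(cam,n,[(np.round(r['at'],1).tolist(),round(r['confidence'],2)) for r in tip_of(cam,n)])
E
```

```text
[1.6259 0.6078 0.0112]
gap 0.008078849028311663 [-1.0222  0.1072  5.0303] [0.5969 0.1841 0.0581]
0.04 [-1.624  -0.5268  6.9165] [0.5561 0.1829 0.0581] 0.008484123162962778
0.1 [-3.0789 -1.1707 10.1845] [0.496 0.181 0.058] 0.008047885773359171
0.15 [-1.8724 -1.4062 11.5546] [0.4458 0.1794 0.058 ] 0.008222675891613644
0.165 [ 0.6512 -0.7676  9.1049] [0.4323 0.179  0.058 ] 0.008354141430528584
0.169 [10.2698 -0.1139 -3.4933] [0.4322 0.179  0.0581] 0.008202612203936867
0.173 [ 18.6225   1.2188 -16.9792] [0.432  0.179  0.0582] 0.007956623711555708
end [0.4214 0.1782 0.0563]
30.3083
top box0_c [([205.0, 196.8], 0.39)]
top puck_center [([185.3, 199.6], 0.48), ([221.0, 206.8], 0.47)]
top drawer_in [([221.4, 229.8], 0.75), ([214.0, 161.0], 0.55)]
top drawer_handle [([221.9, 246.6], 0.75)]
side box0_c [([286.7, 169.8], 0.42)]
side puck_center [([288.6, 172.3], 0.41), ([282.4, 285.4], 0.3), ([288.3, 165.8], 0.25), ([301.8, 178.9], 0.21)]
side drawer_in [([272.0, 181.4], 0.58), ([285.0, 162.8], 0.2)]
side drawer_handle [([253.2, 175.1], 0.89)]
```

View pics/t4.png

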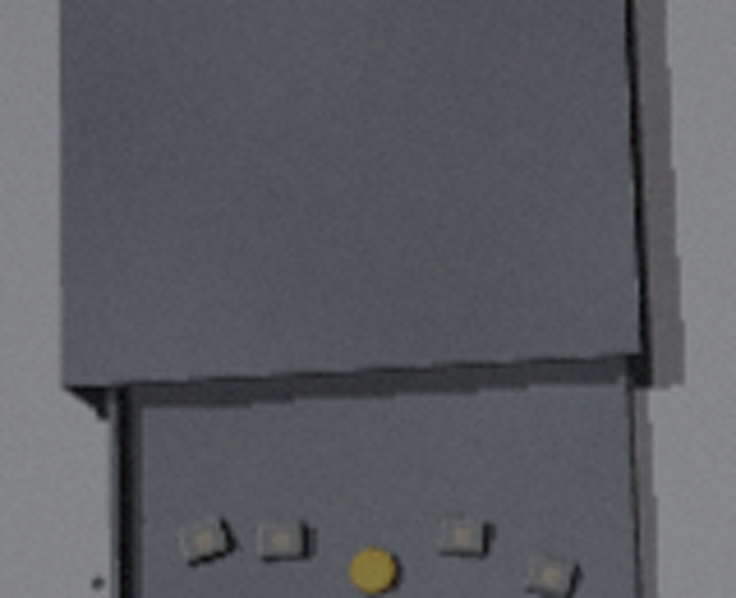

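View pics/s4.png

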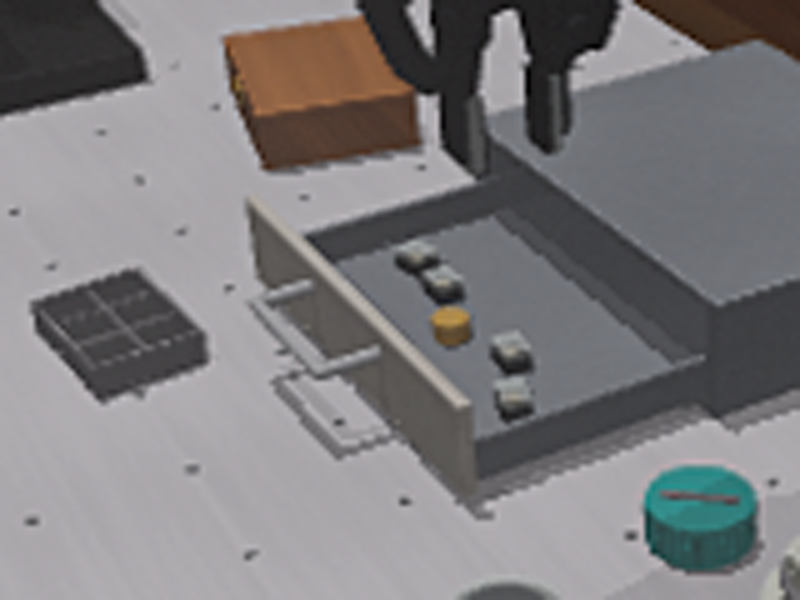

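Four boxes are visible, with tops at top px A (185,197.6), B (201.7,197.6), C (241.1,196.7) and D (260.2,205). The brass weight is at (221.3,204). I'll average some frames to get each box's orientation.

```bash
cat >> h.py <<'E'
def rectify(z=.030,x0=.47,x1=.62,y0=.03,y1=.33,s=2500,n=8):
    "top view averaged and warped to plane z; returns image (rows: x descending, cols: y descending), px = s per m"
    im=np.mean([read_camera('top').astype(float) for _ in range(n)],0).astype(np.uint8)
    w=[(x1,y1),(x1,y0),(x0,y0),(x0,y1)]
    src=np.float32([proj('top',[a,b,z]) for a,b in w]);W,H=int((y1-y0)*s),int((x1-x0)*s)
    M=cv2.getPerspectiveTransform(src,np.float32([(0,0),(W,0),(W,H),(0,H)]))
    return cv2.warpPerspective(im,M,(W,H),flags=cv2.INTER_CUBIC)
E
python3 - <<'E'
from h import *
np.set_printoptions(precision=4,suppress=True)
im=rectify();cv2.imwrite('pics/r5.png',cv2.convertScaleAbs(im,alpha=1.6)[:,:,::-1]);print(im.shape)
for n,uv in dict(A=(185,197.6),B=(201.7,197.6),P=(221.3,204.1),C=(241.1,196.7),D=(260.2,205)).items():
    print(n,atz('top',uv,.030))
E
```

```text
(375, 750, 3)
A [0.5684 0.2786 0.03  ]
B [0.5671 0.235  0.03  ]
P [0.5484 0.1837 0.03  ]
C [0.5666 0.132  0.03  ]
D [0.5431 0.0822 0.03  ]
```

View pics/r5.png

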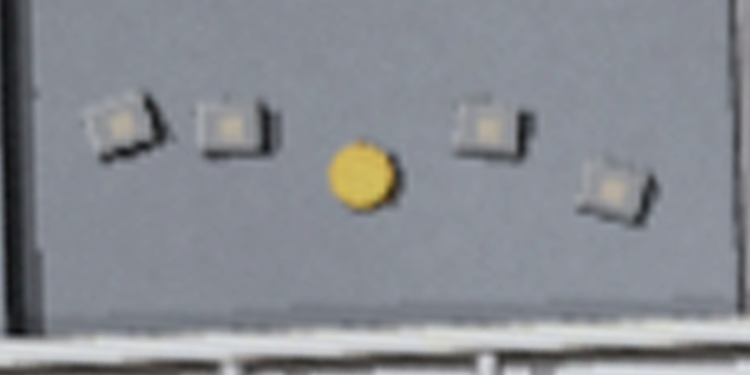

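```bash
cat >> h.py <<'E'
def boxes(im,x1=.62,y1=.33,s=2500):
    "boxes in the rectified image: (x,y,yaw deg,area) from light/warm tops against the bluish floor"
    f=cv2.GaussianBlur(im,(0,0),2).astype(float);w=f[:,:,0]-f[:,:,2]
    w=w-np.median(w[20:290,60:720]);g=f.mean(2)/np.median(f[20:290,60:720].mean(2))
    puck=cv2.dilate((w>45).astype(np.uint8),np.ones((25,25)))
    m=((w>7)&(g>.8)&(puck==0)).astype(np.uint8);m[295:]=0;m[:,:45]=0;m[:,725:]=0
    m=cv2.morphologyEx(m,cv2.MORPH_CLOSE,np.ones((15,15)));m=cv2.morphologyEx(m,cv2.MORPH_OPEN,np.ones((11,11)))
    out=[]
    for c in cv2.findContours(m,cv2.RETR_EXTERNAL,cv2.CHAIN_APPROX_NONE)[0]:
        if cv2.contourArea(c)<500: continue
        (u,v),(a,b),t=cv2.minAreaRect(c)
        yaw=-t if a>b else -(t-90)   # long side direction from image horizontal, CCW seen from above
        yaw=(yaw+90)%180-90
        out.append((round(x1-v/s,4),round(y1-u/s,4),round(yaw,1),round(a/s*1e3,1),round(b/s*1e3,1)))
    return out
E
python3 - <<'E'
from h import *
im=cv2.imread('pics/r5.png')[:,:,::-1]
f=cv2.GaussianBlur(im,(0,0),2).astype(int)
for n,(u,v) in dict(A=(121,125),Aedge=(100,125),B=(231,128),Be=(212,125),floor=(400,60),floor2=(150,250),P=(362,175),De=(595,185)).items(): print(n,f[v,u])
for b in boxes(im): print(b)
E
```

```text
A [179 171 157]
Aedge [143 146 148]
B [180 172 158]
Be [144 145 150]
floor [136 142 151]
floor2 [133 138 147]
P [206 186  93]
De [147 148 151]
(0.5441, 0.0853, -10.6, 23.1, 18.0)
(0.5689, 0.1351, -3.1, 22.3, 17.4)
(0.5694, 0.2382, 0.0, 17.2, 22.0)
(0.5703, 0.2817, 17.5, 16.7, 22.5)
```

```bash
cat >> h.py <<'E'
M=np.array([.578,-.2172])
def see(): return boxes(cv2.convertScaleAbs(rectify(n=5),alpha=1.6))
def pick_drop(b,zg=.039):
    q=down(np.radians(b[2])); p=np.array(b[:2])
    move_gripper(.036,40); move_ptp([*p,.13],q); movel([*p,zg],speed=.12)
    f0=read_ft_force()[2]; move_gripper(0,40); g=read_finger_gap(); print('grip',g,'fz',round(f0,2))
    if not .016<g<.024: move_gripper(.036); movel([*p,.15]); return False
    movel([*p,.15],speed=.2); g1=read_finger_gap()
    if g1<.015: print('lost at lift'); return False
    qd=down(np.radians(b[2]-20)) 
    move_ptp([*M,.15],qd); g2=read_finger_gap()
    if g2<.015: print('lost on way'); return False
    movel([*M,.107],speed=.08); print('at mouth',read_finger_gap(),read_ft_force())
    move_gripper(.042); pause(.2); movel([*M,.16],speed=.25); return True
E
python3 - <<'E'
from h import *
np.set_printoptions(precision=3,suppress=True)
bs=see();print(bs)
b=min(bs,key=lambda b:b[1]);print(pick_drop(b),read_time_s())
move_ptp([.45,-.12,.30],down(0))
print(see(),read_time_s());snap('side','s6.png',(300,140,420,260),5)
E
```

```text
[(0.5439, 0.0851, -11.6, 22.7, 18.1), (0.5686, 0.1351, -2.7, 22.7, 16.7), (0.569, 0.2384, 0.0, 16.4, 22.4), (0.5709, 0.2824, 15.5, 18.3, 24.0)]
grip 0.018877284116290433 fz 1.29
at mouth 0.018852934844904704 [-0.768  0.038 -0.479]
True 37.475
[(0.569, 0.2382, 0.0, 16.4, 22.0), (0.5692, 0.135, -3.0, 22.5, 18.0), (0.5705, 0.2823, 17.5, 17.5, 23.6)] 38.5833
```

View pics/s6.png

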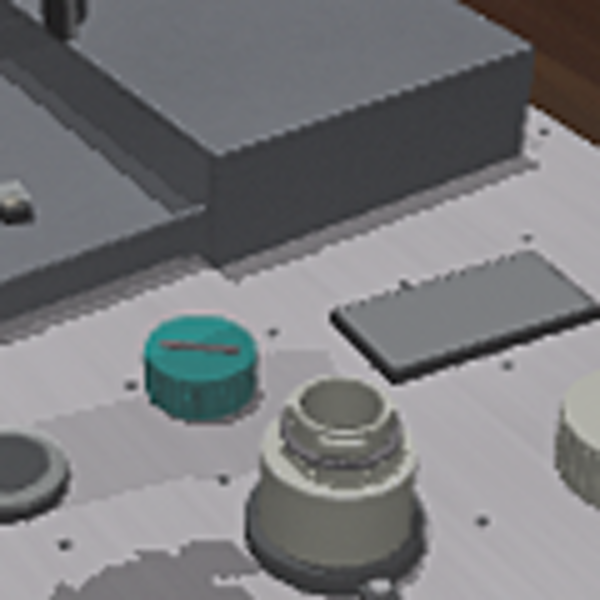

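The first box is in the tub: nothing sits on the rim at side px (368,216), and three boxes remain in the drawer. I'll do the rest, looking again before each pick.

```bash
python3 - <<'E'
from h import *
np.set_printoptions(precision=3,suppress=True)
for i in range(3):
    bs=see();print(bs)
    if len(bs)!=3-i: print('count!');break
    ok=pick_drop(min(bs,key=lambda b:b[1]));print(ok,read_time_s())
    move_ptp([.45,-.12,.30],down(0))
    if not ok: break
print(see(),read_time_s());im=rectify(n=1);a=snap('top')
A=cv2.resize(a[150:250,140:420],(800,286),interpolation=cv2.INTER_CUBIC);s=snap('side')
B=cv2.resize(s[140:250,220:420],(545,300),interpolation=cv2.INTER_CUBIC);o=np.zeros((586,800,3),np.uint8);o[:286]=A;o[286:,:545]=B
cv2.imwrite('pics/m7.png',o[:,:,::-1])
E
```

```text
[(0.5689, 0.135, -3.0, 22.7, 17.3), (0.5698, 0.2384, 0.0, 18.0, 22.4), (0.5707, 0.2822, 17.5, 17.9, 23.3)]
grip 0.018658945112396828 fz 0.42
at mouth 0.01843200128268421 [ 0.48  -0.203 -0.036]
True 45.1833
[(0.5694, 0.2384, 0.0, 17.2, 22.4), (0.5703, 0.2819, 16.4, 16.7, 23.0)]
grip 0.018676834203447342 fz 0.34
at mouth 0.018825857599941674 [-0.581  0.182 -0.429]
True 53.225
[(0.5705, 0.282, 15.5, 17.3, 23.0)]
grip 0.01855561591024552 fz 0.32
at mouth 0.018782408685400313 [-0.583  0.046  0.435]
True 61.5417
[] 62.65
```

View pics/m7.png

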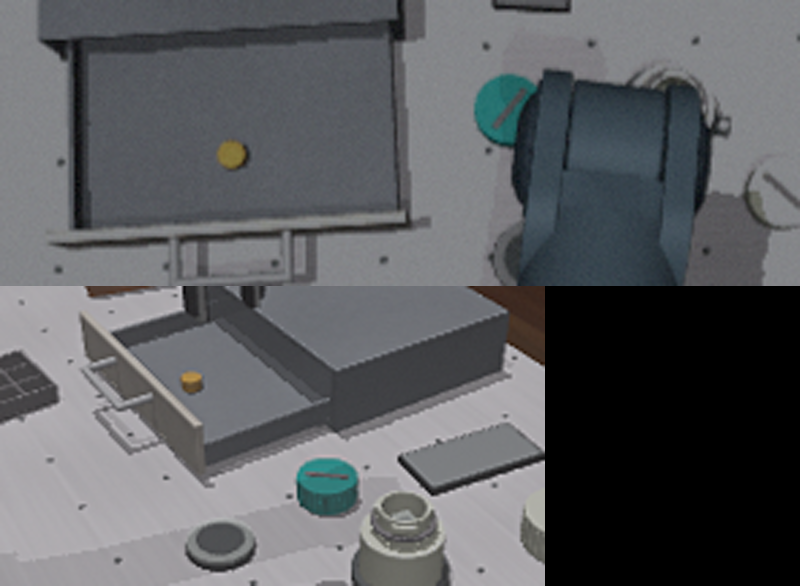

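The drawer now holds only the brass weight, at crop (232,154), and box material shows inside the tub's mouth. I'll shut the drawer.

```bash
python3 - <<'E'
from h import *
np.set_printoptions(precision=4,suppress=True)
c=np.load('cab.npz');h=c['h'][:2]+[.0006,.0002];u=c['u'];q=down(float(c['yaw']))
s=h-u*.165
move_gripper(.032,50); move_ptp([*s,.15],q); movel([*s,.057],speed=.12); move_gripper(0,50)
print('gap',read_finger_gap(),read_eef_pos(),read_ft_force())
for t in (.10,.03,.008,.002,-.002,-.005,-.008):
    movel([*(h-u*t),.057],speed=.1 if t>.005 else .03);f=read_ft_force();print(t,f,read_eef_pos(),read_finger_gap())
    if f[0]<-15: break
move_gripper(.032); e=read_eef_pos(); movel([*e[:2],.16],speed=.2)
move_ptp([.40,.10,.32],down(0));print(read_time_s())
np.set_printoptions(precision=1)
a=np.mean([read_camera('top').astype(float) for _ in range(6)],0).astype(np.uint8)
A=cv2.resize(a[150:230,340:420],(480,480),interpolation=cv2.INTER_CUBIC);B=cv2.resize(a[140:200,180:260],(320,240),interpolation=cv2.INTER_CUBIC)
sd=snap('side');C=cv2.resize(sd[130:190,270:350],(320,240),interpolation=cv2.INTER_CUBIC)
cv2.imwrite('pics/m8.png',cv2.convertScaleAbs(np.hstack([A,np.vstack([B,C])]),alpha=1.5)[:,:,::-1])
E
```

```text
gap 0.007834387243569838 [0.4327 0.1794 0.0579] [-0.6148 -0.0285  6.0073]
0.1 [1.967  0.4822 5.1664] [0.499  0.1815 0.058 ] 0.008171890463346893
0.03 [1.3185 0.5737 6.0127] [0.5682 0.1836 0.058 ] 0.007859400196323859
0.008 [ 3.1789 -0.1465  6.3872] [0.5905 0.1843 0.058 ] 0.00807267370903045
0.002 [ 0.2678 -0.9191  7.8153] [0.595  0.1844 0.058 ] 0.007820599083501717
-0.002 [-1.6425  0.0257  7.9838] [0.5987 0.1845 0.058 ] 0.007971147746916558
-0.005 [-0.6929  0.3974  7.6567] [0.6017 0.1846 0.058 ] 0.00843645067151366
-0.008 [-4.6356 -0.8881 12.8436] [0.6023 0.1847 0.058 ] 0.008007732263812526
70.8167
```

View pics/m8.png

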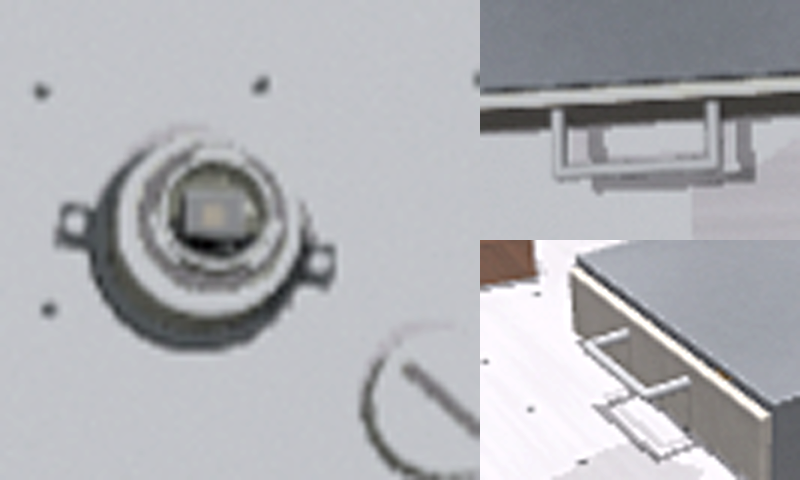

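The drawer travelled 170 mm to its hard stop. The boxes lie inside the tub below its rim at crop (215,210), and the rim is clear. Now I'll put the cap back.

```bash
python3 - <<'E'
from h import *
np.set_printoptions(precision=4,suppress=True)
q=down(np.radians(-4));C=[.50,-.32];T=[.578,-.2165]
move_gripper(.085,60); move_ptp([*C,.15],q); movel([*C,.0215],speed=.12); move_gripper(.05,60)
print('gap',read_finger_gap(),read_eef_pos(),read_ft_force())
movel([*C,.16],speed=.15); movel([*T,.16],speed=.15);print(read_finger_gap(),read_grasp_force())
movel([*T,.115],speed=.1)
for z in (.110,.107,.104,.101,.098,.0965,.0955,.0945):
    movel([*T,z],speed=.03);pause(.1);f=read_ft_force();print(z,f,read_eef_pos(),read_finger_gap())
    if f[2]>6: break
E
```

```text
gap 0.06444833223859388 [ 0.5008 -0.3208  0.0232] [-0.5941  0.3723  6.2423]
0.06421075107936709 65.92032875865698
0.11 [ 1.0381 -0.6684  3.9558] [ 0.5789 -0.2171  0.111 ] 0.06414898434772656
0.107 [-0.3238  0.6402 -0.8394] [ 0.5774 -0.2157  0.1062] 0.06438741405729716
0.104 [ 0.5234 -0.0485 -0.5493] [ 0.5779 -0.2164  0.1037] 0.06404757023120433
0.101 [-0.1383  0.462  -0.3716] [ 0.578  -0.2165  0.1009] 0.06441681564950569
0.098 [-0.575  -0.2288 -1.0686] [ 0.578  -0.2165  0.098 ] 0.06442793887345331
0.0965 [-2.0657  1.508   5.9113] [ 0.5782 -0.2166  0.0971] 0.06415633583978031
0.0955 [-2.0573  0.8421  6.8941] [ 0.5782 -0.2166  0.0963] 0.06451392512199788
```

```bash
python3 - <<'E'
from h import *
np.set_printoptions(precision=4,suppress=True)
move_gripper(.085); movel([.578,-.2165,.20],speed=.15); move_ptp([.40,.10,.32],down(0)); pause(.5);print(read_time_s(),read_ft_force())
a=np.mean([read_camera('top').astype(float) for _ in range(6)],0).astype(np.uint8);s=np.mean([read_camera('side').astype(float) for _ in range(6)],0).astype(np.uint8)
A=cv2.resize(a[80:300,130:480],(800,503),interpolation=cv2.INTER_CUBIC)
cv2.imwrite('pics/t9.png',cv2.convertScaleAbs(A,alpha=1.5)[:,:,::-1])
B=cv2.resize(s[120:270,270:470],(800,600),interpolation=cv2.INTER_CUBIC);cv2.imwrite('pics/s9.png',B[:,:,::-1])
E
```

```text
83.3083 [-0.0064  0.1994  0.0747]
```

View pics/s9.png

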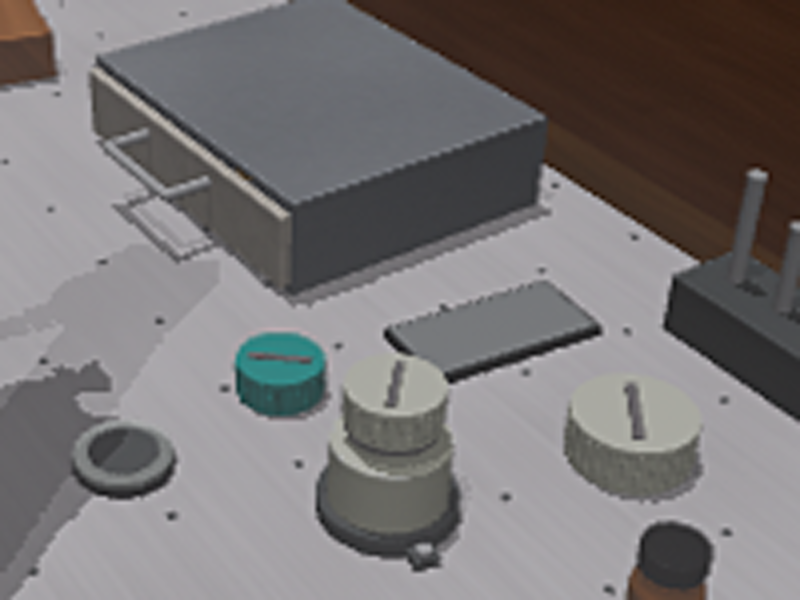

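View pics/t9.png

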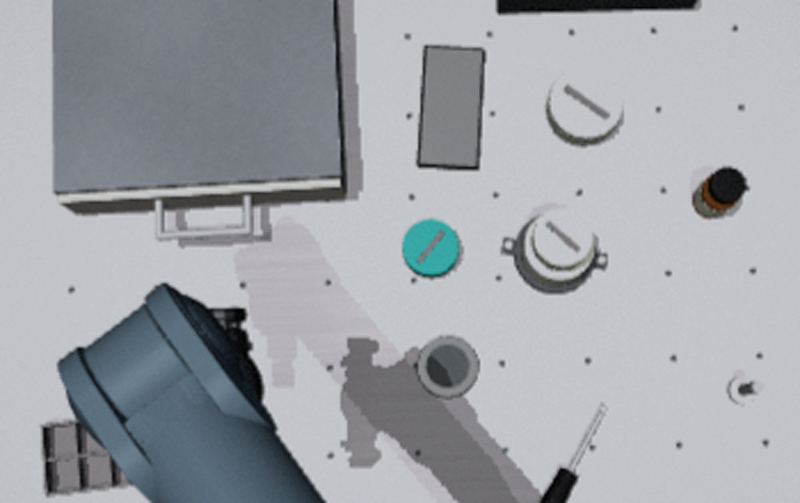

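The cap sits level on the tub at side crop (395,395), the drawer is flush, and the bystanders I can see are where they were. I'll hand it in.

```bash
python3 -c "
from h import *
print(sign_off(),read_time_s())"
```

```text
the job is handed in; nothing more can be done
the job is handed in; nothing more can be done
```

The job is handed in: all four sample boxes are in the tub with its cap set level over the mouth, the drawer is pushed shut with the brass weight inside, and nothing else on the table was moved, with about 83 s of the 208 s used.

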